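# Hold a pine batten down in the drilling jig

### The job

Lift the long pine batten off the bench, lay it flat in the channel of the drilling jig and slide it under the raised hold-down foot until its end is against the stop, then let go of it; pine is soft, so never grip it with more than about 40 N per finger. Then press the palm knob down until the rim of the guide sleeve lies at the middle of the dark ring on the stem (27 mm of travel), so that the sprung foot holds the batten ready for drilling, keep it there for at least 3 seconds, and finish while still holding it pressed. Never drive the knob down to its end, and leave the offcut, the jar and the screwdriver where they are.

Things in the scene. Friction and masses are not known exactly. Their poses are not given: they have to be found in the camera images.
- batten: The long pine batten, 200 x 38 x 30 mm (x, y, z; 0.07 to 0.16 kg), lying on the bench. Origin: centre of its underside; x along its length (either end may go first), z up. It can be gripped across its 38 mm width, near one end.
- jig: Plywood drilling jig screwed to the bench, base 260 x 140 x 18 mm. Origin: centre of its underside; x runs along the channel to the stop, z up. Channel floor at z = 18 mm; rails 10 mm high, 14 mm wide, inner faces 46 mm apart (y = +-23), from x = -120 to +115 mm. Open at the -x end. A batten that is home has its centre at x = +15 mm.
- stop (a point): Middle of the face of the end stop, where it meets the channel floor: x = 115, y = 0, z = 18 mm in the jig. The stop is 12 mm thick and 26 mm above the floor.
- sleeve_rim (a point): Centre of the upper rim of the steel guide sleeve: x = 65, y = 0, z = 122 mm in the jig. The sleeve is upright, 32 mm across, z = 88 to 122 mm, on the arm of a dark steel C-frame: arm 36 mm wide, z = 93 to 117 mm, from the sleeve to its post (40 x 16 mm) at y = +50 mm. The -y side is open.
- palm_knob: Black mushroom palm knob, 48 mm across, 28 mm high, flat on top (40 mm across), on a steel stem in the guide sleeve; it slides straight down against a return spring, 40 mm at most. Origin: centre of its top face, 198 mm above the bench when free, 171 mm at 27 mm of travel. The push needed is about 2.5 N at first, 3.5 N at 14 mm, where the foot meets the batten, then 0.9 N per mm more: about 15.5 N at 27 mm.
- ring (a point): Middle of the dark ring on the steel stem below the knob; the ring is 10 mm tall, the stem 14 mm thick. 27 mm above the rim of the sleeve when the knob is free, level with the rim at the wanted travel.
- foot: Round rubber hold-down foot, 30 mm across, under the stem. Origin: centre of its underside, 62 mm above the bench when the knob is free, which is 14 mm above the top of a batten lying in the channel. It is sprung on the stem: after meeting the batten it yields, pushing with about 0.6 N plus 0.85 N per mm of further knob travel.
- offcut: Short pine offcut, 110 x 60 x 22 mm, loose on the bench, not to be moved. Origin: centre of its underside.
- jar: Glass jar with steel cap, 68 mm across, 85 mm high, not to be moved. Origin: centre of its underside.
- screwdriver: Screwdriver with black handle lying on the bench, not to be moved.
Mind the look-alikes: they are no part of the job. What is shaped like the batten but pink is not meant.

How it is judged:
On the way, in this order (a step that is already met when the one before it is completed fails the run):
1. the batten lies flat in the channel against the stop and is let go, the knob still up (x of batten in the frame of jig between 0.008 and 0.02 m and y of batten in the frame of jig between -0.008 and 0.008 m and z of batten in the frame of jig between 0.014 and 0.022 m and angle between the x axis of batten and the x axis of jig, either way round below 0.09 rad and contact force between the fingers and batten below 0.3 N and height (world z) of palm_knob above 0.19 m), for 0.2 s.
2. the knob is held pressed at 22 to 32 mm for 2.5 s with the foot bearing on the batten (x of batten in the frame of jig between 0.008 and 0.02 m and y of batten in the frame of jig between -0.008 and 0.008 m and z of batten in the frame of jig between 0.014 and 0.022 m and angle between the x axis of batten and the x axis of jig, either way round below 0.09 rad and height (world z) of palm_knob between 0.166 and 0.176 m and contact force between foot and batten between 5 and 18 N and contact force between any of the fingers, the arm and palm_knob above 4 N), for 2.5 s.
At the end, for the whole second after the job is handed in: The batten lies flat in the channel, within 7 mm of the stop and 5 degrees of the channel's line, not touched by the gripper; the robot is still pressing the palm knob, steady at 22 to 32 mm of travel (sleeve rim within the dark ring), and the foot bears on the batten with 5 to 18 N (all of step 2 and linear speed of palm_knob below 0.02 m/s and contact force between the fingers and batten below 0.3 N); the arm keeps its last pose, push and grip.
It fails at once if the pine is gripped too hard (over 60 N by each finger, 120 N for both together) (contact force between the fingers and batten above 120 N).
It fails at once if the knob is driven to its end (height (world z) of palm_knob below 0.16 m).
It fails at once if the foot crushes the batten (over 25 N) (contact force between foot and batten above 25 N).
It fails at once if a bystander is moved more than 30 mm (distance of any of offcut, jar, screwdriver from where it was at the start of the episode above 0.03 m).
It also fails if it takes over 58 s, if anything falls off the work surface, if the arm or the gripper's body presses on something with over 40 N, if the wrist force passes 120 N, or if a joint passes its speed limit or range.

### The arm

A 6-joint arm with a two-finger parallel gripper is mounted at the origin on the work surface. World frame = base frame: x ahead of the robot, y to its left, z up, the work surface at z = 0. Lengths are in m, angles in rad, forces in N, time in s.
With the tool pointing down it reaches from about 0.3 to 0.85 m from the base axis. Payload 5.4 kg.
Tool frame: the origin (TCP) lies midway between the tips of the shut fingers; the grasp point (between the pads) lies 19 mm behind it; z points along the fingers, x is the direction in which the jaws open and shut, and the axes are right-handed (so a half turn about z gives the same grasp; the last joint's range is limited). The gripper opens to 85 mm and grips with 20 to 120 N. Pads are 22 mm wide; open, the fingers measure 114 mm over their backs; the gripper's body (76 mm by 85 mm) begins 54 mm behind the grasp point. The pads swing forward as they close: fully open they stand 13 mm farther back than shut.
Start: joints at [1.122, 0.158, 1.597, -0, 1.386, -0.21], TCP at [0.136, 0.559, 0.231] pointing down, gripper open.
Joint ranges: [-2.91, 2.91], [-0.94, 2.29], [0.18, 2.7], [-1.29, 4.43], [0.17, 2.64], [-3, 3]. Speed limits (rad/s): [2.57, 2.57, 3.14, 3.14, 3.14, 3.14].

### API

Orientations are given as a unit quaternion [w, x, y, z].
In Python, from workcell import arm gives the robot as it stands. Calls block until the motion is done:
- arm.move_to(position, orientation): joint-space move of the TCP to a pose.
- arm.line_to(position, attitude=None, speed=0.15): straight line of the TCP; attitude=None keeps the orientation; speed is the mean speed in m/s.
- arm.goto_joints(angles): joint-space move.
- arm.move_gripper(opening, strength=None): finger opening in m; strength is the grip in N (None keeps the last); returns when the fingers have stopped.
- arm.sleep(seconds).
- arm.inverse_kinematics(position, orientation): joint angles nearest the present ones, or None.
- arm.read_camera(name): name is "scene" or "side" or "wrist"; returns a dict with "color" (384x512x3 uint8, blue, green, red), "K" (3x3 intrinsics, pixels), "R" (3x3) and "t" (3): a world point X has camera coordinates R X + t; the wrist camera has in their place "tool_from_camera" (4x4, takes a point from camera to tool coordinates, whose origin is the TCP and whose axes are the tool frame's). Camera axes: x right, y down, z forward; pixel columns grow to the right and rows downward; lengths in m; the calibration is good to about 2 mm. A picture is of the moment at which its call begins: read the wrist's pose just before it. There is no depth.
A pose or a line that the arm cannot do raises arm.PlanningError and nothing moves.
- arm.close_job(): hands the job in, once; it reports no verdict.
Trained networks look in a picture, given as the dict that the camera call returned (one of the last four; its "shot" number tells which), for a name from the list of things; names that differ only in an ending like _2 or _b are one class to them, and where a whole thing is asked for, a point or a joint stands for the part that bears it (a point fixed in the world has none). Each returns a list of dicts, best first, with "p" (0 to 1); they miss things now and then, are a little off and sometimes report something else, mostly with a low value. They report only what shows in the picture. A call takes as long as a camera call. They do not tell look-alikes from the thing itself.
- arm.recognise(query, picture): "position" ([x, y, z] in m, in the coordinates of the camera as it stood for that picture, good to about 4 mm: the middle of the surface that is visible of it).
- arm.mark_of(query, picture): "position" ([x, y, z] in m, in the coordinates of the camera as it stood for that picture, good to about 4 mm: a listed point, or the origin of a listed thing).
Readings, each from a call of its own:
- arm.current_time(): time.
- arm.current_joint_positions(): joint angles.
- arm.current_dq(): joint speeds.
- arm.current_joint_torque(): joint torques, N m.
- arm.current_tcp_pos(): TCP position.
- arm.current_ee_rot(): TCP orientation.
- arm.current_contact_force(): force on the tool from outside, world axes, zero at the start.
- arm.current_wrist_torque(): the same for the moment, N m.
- arm.current_grip_width(): finger opening in m.
Only numpy, scipy, OpenCV 4.12 (cv2) and the standard library are available. Lean on these libraries where they do the work, as an engineer would, in place of code of your own. Each camera call takes 0.05 s, during which the arm holds its last target. There are 200 camera calls.

## Working session

There is one attempt and no reset: what is moved stays moved. The work goes in short steps, each a Python script; the robot and the scene stay as the last script left them, time stands still between calls to the robot, and variables do not carry over. Pictures are saved under pics/ and viewed, about 8 in all and at most 12, crops included, and the job is handed in when it is done.

```bash
ls; mkdir -p pics; cat > h.py <<'E'
from workcell import arm
import numpy as np, cv2
from scipy.spatial.transform import Rotation as Rn
def R_wxyz(q): return Rn.from_quat([q[1],q[2],q[3],q[0]]).as_matrix()
def q_wxyz(R):
    q=Rn.from_matrix(R).as_quat(); return [q[3],q[0],q[1],q[2]]
def down(a):
    "tool pointing down, jaws (tool x) along world angle a"
    x=np.array([np.cos(a),np.sin(a),0]); z=np.array([0,0,-1.]); return q_wxyz(np.c_[x,np.cross(z,x),z])
def shot(name):
    if name=="wrist":
        p=np.array(arm.current_tcp_pos()); R=R_wxyz(arm.current_ee_rot())
    d=arm.read_camera(name)
    if name=="wrist":
        T=np.array(d["tool_from_camera"]); Rc=R@T[:3,:3]; c=R@T[:3,3]+p
    else:
        Rc=np.array(d["R"]).T; c=-Rc@np.array(d["t"])
    return d,Rc,c
def see(s,q,f="mark"):
    d,Rc,c=s
    r=(arm.mark_of if f=="mark" else arm.recognise)(q,d)
    return [(round(e["p"],2),np.round(Rc@np.array(e["position"])+c,4)) for e in r]
def pix2z(s,uv,z):
    d,Rc,c=s; v=Rc@np.linalg.solve(np.array(d["K"]),[uv[0],uv[1],1]); return c+v*(z-c[2])/v[2]
def proj(s,X):
    d,Rc,c=s; v=np.array(d["K"])@(Rc.T@(np.array(X)-c)); return v[:2]/v[2]
E
python3 - <<'E'
from h import *
S={n:shot(n) for n in("scene","side")}
cv2.imwrite("pics/a.png",np.hstack([S[n][0]["color"] for n in S])[:, :]) 
for n,s in S.items():
    cv2.imwrite(f"pics/{n}.png",s[0]["color"]); print(n,s[2])
    for q in["batten","jig","stop","sleeve_rim","palm_knob","ring","foot","offcut","jar","screwdriver"]: print(q,see(s,q)[:3])
im=cv2.imread("pics/a.png"); cv2.imwrite("pics/a.png",cv2.resize(im,(800,300)))
print(arm.current_time())
E
```

```text
pics
scene [1.13194562 0.66820769 1.09186276]
batten [(0.92, array([ 0.3058, -0.1652, -0.0028])), (0.75, array([ 0.4748, -0.3359,  0.0017]))]
jig [(0.86, array([ 6.187e-01,  1.273e-01, -1.000e-04]))]
stop [(0.77, array([0.7338, 0.1303, 0.0184]))]
sleeve_rim [(0.8, array([0.6829, 0.1322, 0.1264]))]
palm_knob [(0.76, array([0.6824, 0.1272, 0.1988]))]
ring [(0.91, array([0.6821, 0.1303, 0.1521]))]
foot [(0.72, array([ 0.6187,  0.1249, -0.0036])), (0.36, array([0.6828, 0.1326, 0.063 ]))]
offcut [(0.78, array([ 0.5149, -0.1637,  0.001 ]))]
jar [(0.92, array([ 0.4963,  0.4146, -0.0007])), (0.74, array([0.6784, 0.1303, 0.1499]))]
screwdriver [(0.83, array([ 0.6818, -0.2513,  0.0027]))]
side [0.15723828 0.54796481 0.86330105]
batten [(0.9, array([ 0.3115, -0.168 , -0.0025])), (0.56, array([ 4.829e-01, -3.410e-01,  2.000e-04]))]
jig [(0.63, array([ 0.6231,  0.1209, -0.0019]))]
stop [(0.28, array([0.6851, 0.1216, 0.059 ]))]
sleeve_rim [(0.83, array([0.6822, 0.125 , 0.119 ])), (0.48, array([0.6837, 0.1233, 0.0593]))]
palm_knob [(0.69, array([0.6835, 0.1256, 0.1991]))]
ring [(0.74, array([0.6871, 0.1275, 0.1493]))]
foot [(0.5, array([0.6845, 0.1237, 0.0578]))]
offcut [(0.88, array([ 0.5149, -0.1653, -0.004 ]))]
jar [(0.8, array([0.4943, 0.4216, 0.0005]))]
screwdriver [(0.65, array([ 0.6875, -0.2512,  0.0027])), (0.53, array([0.6179, 0.1225, 0.002 ]))]
1.1
```

View pics/scene.png

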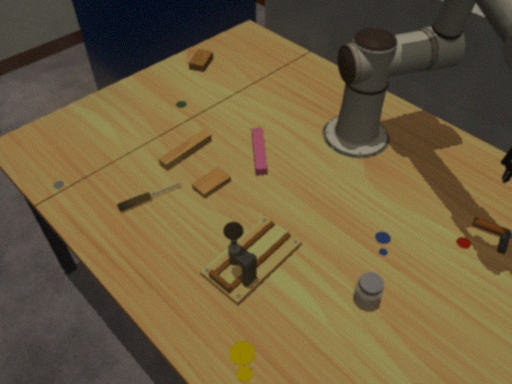

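View pics/side.png

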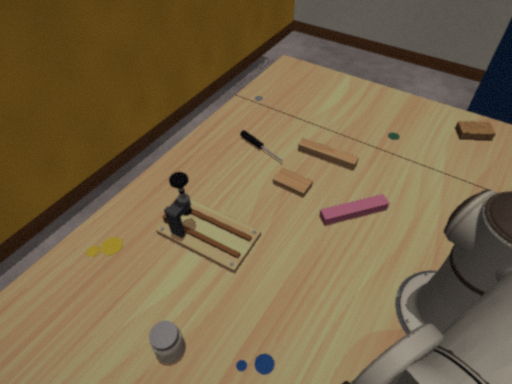

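The brown batten is at scene pixels (163,163)–(211,133), centre about (0.479, -0.338). The item at (260,150) is the pink look-alike, which the network ranks first. The jig is at (252,258), open towards the robot, with the knob at (234,230). Next I take wrist looks over the jig and over the batten.

```bash
python3 - <<'E'
from h import *
jig=np.array([.621,.124])
q0=arm.current_joint_positions()
for a in (np.pi/2,-np.pi/2,0,np.pi): print(a,np.round(arm.inverse_kinematics([.55,.12,.33],down(a)) if arm.inverse_kinematics([.55,.12,.33],down(a)) is not None else [0],2), arm.inverse_kinematics([.48,-.34,.3],down(a)))
a=min((np.pi/2,-np.pi/2),key=lambda a:abs(arm.inverse_kinematics([.55,.12,.33],down(a))[5]))
arm.move_to([.53,.12,.33],down(a))
s=shot("wrist"); print(a,s[0]["tool_from_camera"],s[0]["K"])
np.savez("wj.npz",c=s[2],R=s[1],K=s[0]["K"])
cv2.imwrite("pics/wj.png",s[0]["color"])
for q in["jig","stop","sleeve_rim","palm_knob","ring"]: print(q,see(s,q)[:2])
# batten look
arm.move_to([.45,-.33,.30],down(a))
s=shot("wrist"); np.savez("wb.npz",c=s[2],R=s[1],K=s[0]["K"])
cv2.imwrite("pics/wb.png",s[0]["color"])
print(see(s,"batten")[:2]); print(arm.current_time(),arm.current_contact_force())
cv2.imwrite("pics/w2.png",cv2.resize(np.hstack([cv2.imread("pics/wj.png"),cv2.imread("pics/wb.png")]),(800,300)))
E
```

```text
1.5707963267948966 [ 0.    0.08  1.49 -0.    1.57 -1.57] [-8.21571653e-01  1.55704490e-01  1.46518786e+00 -4.44089210e-16
  1.52070030e+00 -2.39236798e+00]
-1.5707963267948966 [ 0.    0.08  1.49 -0.    1.57  1.57] [-8.21571653e-01  1.55704490e-01  1.46518786e+00 -4.44089210e-16
  1.52070030e+00  7.49224674e-01]
0 [ 0.    0.08  1.49 -0.    1.57  0.  ] [-8.21571653e-01  1.55704490e-01  1.46518786e+00 -4.44089210e-16
  1.52070030e+00 -8.21571653e-01]
3.141592653589793 [0] [-8.21571653e-01  1.55704490e-01  1.46518786e+00 -4.44089210e-16
  1.52070030e+00  2.32002100e+00]
1.5707963267948966 [[ 9.99999840e-01 -1.77507941e-04 -5.36695106e-04  8.33712634e-05]
 [ 3.29268459e-04  9.54636968e-01  2.97771978e-01 -7.55978340e-02]
 [ 4.59492098e-04 -2.97772108e-01  9.54636874e-01 -1.42762126e-01]
 [ 0.00000000e+00  0.00000000e+00  0.00000000e+00  1.00000000e+00]] [[272.15874037   0.         260.86602512]
 [  0.         272.15874037 188.66163647]
 [  0.           0.           1.        ]]
jig [(0.87, array([ 0.6132,  0.1242, -0.0008]))]
stop [(0.73, array([0.7356, 0.1313, 0.0152]))]
sleeve_rim [(0.73, array([0.683 , 0.1262, 0.1179]))]
palm_knob [(0.71, array([0.6857, 0.1316, 0.195 ]))]
ring [(0.69, array([0.6821, 0.1315, 0.1484])), (0.34, array([0.6836, 0.1266, 0.12  ]))]
[(0.84, array([ 0.3122, -0.1622,  0.0004])), (0.77, array([ 0.4807, -0.3392,  0.0028]))]
5.3167 [ 0.58325542 -0.16940959 -0.55202496]
```

View pics/w2.png

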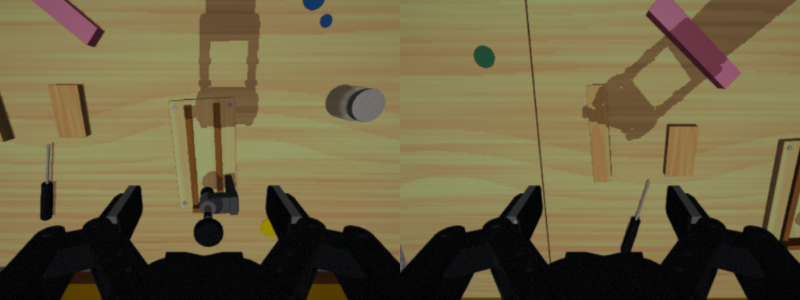

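```bash
python3 - <<'E'
import cv2,numpy as np
a=cv2.imread("pics/wj.png")[115:275,200:320]; b=cv2.imread("pics/wb.png")[95:255,225:305]
im=np.hstack([a,b]); im=cv2.resize(im,None,fx=3.75,fy=3.75,interpolation=cv2.INTER_CUBIC); im=np.clip(im.astype(float)*1.5,0,255).astype(np.uint8)
cv2.imwrite("pics/crop1.png",im)
E
```

```text
(no output)
```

View pics/crop1.png

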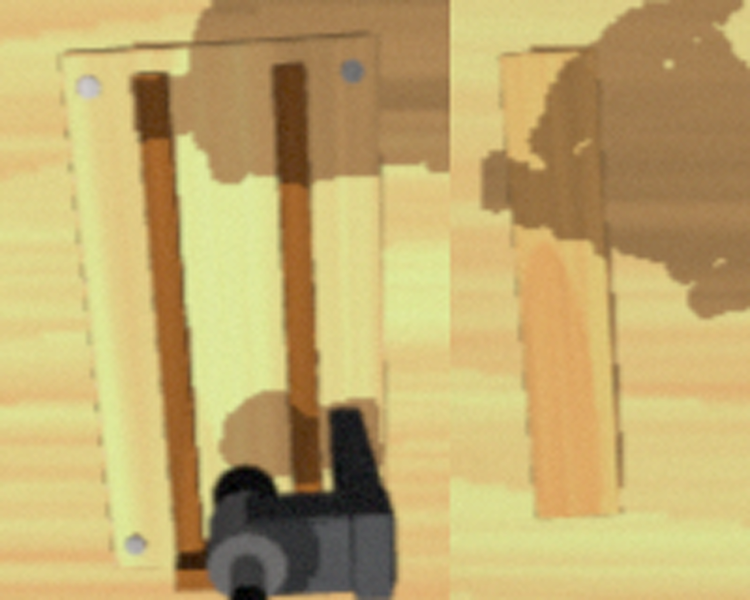

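```bash
python3 - <<'E'
from h import *
def L(f):
    z=np.load(f); return ({"K":z["K"]},z["R"],z["c"])
J,B=L("wj.npz"),L("wb.npz")
pj=lambda u,v,z:pix2z(J,(200+u/3.75-.37,115+v/3.75-.37),z)[:2]
pb=lambda u,v,z:pix2z(B,(225+(u-450)/3.75-.37,95+v/3.75-.37),z)[:2]
print("cam",J[2],B[2])
def ang(a,b): d=b-a; return np.arctan2(d[1],d[0]),np.linalg.norm(d)
C=[pj(65,53,.018),pj(375,33,.018),pj(118,567,.018)]; print("base",C)
print("len",ang(C[0],C[2]),"wid",ang(C[0],C[1]))
print("rails L",ang(pj(167,75,.028),pj(203,550,.028)),"R",ang(pj(275,65,.028),pj(295,490,.028)), pj(167,75,.028),pj(275,65,.028))
print("screws",[pj(*s,.018) for s in((88,87),(352,70),(135,545))])
K=[pb(502,55,.03),pb(597,50,.03),pb(620,513,.03),pb(537,517,.03)]; print("bat",K,np.mean(K,0))
print(ang(K[0],K[3]),ang(K[1],K[2]),ang(K[0],K[1]))
E
```

```text
cam [0.45420042 0.12071344 0.47260963] [ 0.37490746 -0.32921872  0.44288769]
base [array([0.49316505, 0.04875582]), array([0.48454881, 0.18373993]), array([0.75099515, 0.06370583])]
len (np.float64(0.05791908540056565), np.float64(0.25826316013140943)) wid (np.float64(1.6345413967319429), np.float64(0.13525882351105786))
rails L (np.float64(0.05927864993080159), np.float64(0.23357738924226018)) R (np.float64(0.06175393500117217), np.float64(0.20433549108759555)) [0.50154052 0.09373382] [0.49727752 0.1400837 ]
screws [array([0.50785176, 0.0582033 ]), array([0.50037744, 0.17433171]), array([0.73814618, 0.07275051])]
bat [array([ 0.38277824, -0.36193902]), array([ 0.38088028, -0.32504333]), array([ 0.57873486, -0.31395994]), array([ 0.5807434 , -0.35097977])] [ 0.48078419 -0.33798052]
(np.float64(0.05530301670373205), np.float64(0.19826827472440614)) (np.float64(0.05595933978463987), np.float64(0.19816477122676474)) (np.float64(1.622192251419239), np.float64(0.036944474181651636))
```

Jig origin is (0.619, 0.124) with yaw 0.06, and the batten centre is (0.481, -0.338) with yaw 0.056. The measured sizes match the given ones. I'll grasp now and carry it to a hover over the channel.

```bash
cat >> h.py <<'E'
JO=np.array([.619,.124]); JY=.06
def jw(x,y=0): c,s=np.cos(JY),np.sin(JY); return JO+[c*x-s*y,s*x+c*y]
E
python3 - <<'E'
from h import *
by=.056; g=np.array([.4808,-.338])-.05*np.array([np.cos(by),np.sin(by)])
q=down(by+np.pi/2)
arm.move_to([*g,.10],q); arm.move_gripper(.06)
arm.line_to([*g,.012],speed=.08)
print("F",arm.current_contact_force())
arm.move_gripper(.0,30); arm.sleep(.2); print("width",arm.current_grip_width(),arm.current_contact_force())
arm.line_to([*g,.11],speed=.12); print("lift",arm.current_grip_width(),arm.current_contact_force())
p=jw(-.125)
arm.line_to([*p,.11],down(JY+np.pi/2),speed=.25)
arm.sleep(.2); print(arm.current_grip_width(),arm.current_contact_force(),arm.current_tcp_pos(),arm.current_time())
s=shot("side"); w=shot("wrist"); print(see(s,"batten")[:3])
cv2.imwrite("pics/hov.png",np.hstack([cv2.resize(s[0]["color"][150:290,130:300],(486,400)),cv2.resize(w[0]["color"],None,fx=.6,fy=400/384)]))
E
```

```text
F [-0.02144736  0.07701646 -0.01954448]
width 0.037222639953484626 [-0.77455584  0.35443807  5.56165615]
lift 0.03707520645961082 [-0.26128056  0.26322002 -1.03702089]
0.03724713300005473 [ 0.114711   -0.48751661 -1.44725158] [0.49424344 0.11599374 0.11000004] 11.45
[(0.96, array([0.5453, 0.117 , 0.0948])), (0.75, array([ 0.3136, -0.1648,  0.0007]))]
```

View pics/hov.png

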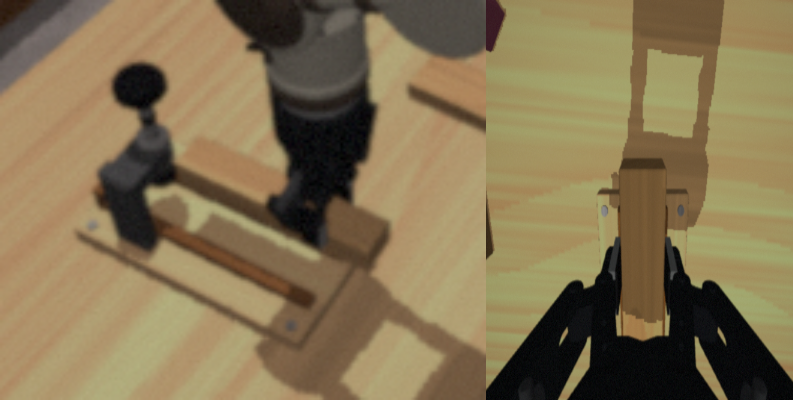

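The batten is gripped and hovers over the channel, in line with it. Its front end is short of the sleeve, at about (190,150) in the left crop. Next I lower it by force and slide it to the stop.

```bash
python3 - <<'E'
from h import *
p=jw(-.125); F=lambda:np.array(arm.current_contact_force())
f0=F()
arm.line_to([*p,.040],speed=.08); print("40",F()-f0)
z=.040
if abs((F()-f0)[2])<2.5:
    while z>.027:
        z-=.001; arm.line_to([*p,z],speed=.03); d=F()-f0
        if d[2]>2: break
    print("seat",z,d)
    u=np.array([np.cos(JY),np.sin(JY)])
    x=-.125; f1=F()
    while x<-.029:
        step=.02 if x<-.066 else (.005 if x<-.045 else .002)
        x+=step; arm.line_to([*jw(x),z],speed=.05); d=F()-f1
        fx=d[:2]@u; print(round(x,3),np.round([fx,d[1],d[2]],1))
        if abs(fx)>6 or abs(d[1])>10 : break
print(arm.current_grip_width(),arm.current_time())
s=shot("side"); w=shot("wrist"); print(see(s,"batten")[:3],see(w,"batten")[:2])
cv2.imwrite("pics/sl.png",np.hstack([cv2.resize(s[0]["color"][150:290,130:300],(486,400)),cv2.resize(w[0]["color"],None,fx=.6,fy=400/384)]))
E
```

```text
40 [ 0.27668364 -1.69269179 -1.44723238]
seat 0.029999999999999992 [-2.43113049 -0.11908376  5.17706539]
-0.105 [ 4.3 -0.2 -1.5]
-0.085 [-0.6 -0.8  4.3]
-0.065 [-0.   0.3  4.7]
-0.06 [-1.1 -1.1  3.7]
-0.055 [-1.4 -0.5  3.4]
-0.05 [-0.5 -0.2  4.1]
-0.045 [-0.8 -0.7  4.5]
-0.043 [-3.7 -0.2  5.6]
-0.041 [-4.1  0.1  6.6]
-0.039 [-3.5 -0.4  6.3]
-0.037 [-3.6  0.5  6.7]
-0.035 [-3.8 -0.3  6.3]
-0.033 [-7.  -0.9 10.2]
0.0371866550902423 19.275
[(0.85, array([0.635 , 0.1257, 0.0146]))] [(0.55, array([0.6341, 0.1224, 0.0196]))]
```

View pics/sl.png

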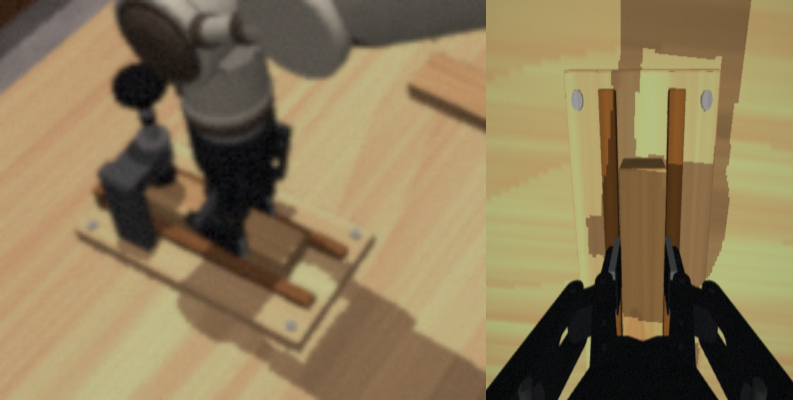

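The batten lies in the channel under the foot, with its rear face at about (300,250). The reach gives jig x ≈ 16–17 mm and contact builds at the stop. I'll release, lift clear and check the seating.

```bash
python3 - <<'E'
from h import *
p=np.array(arm.current_tcp_pos())
arm.move_gripper(.060); print("rel",arm.current_contact_force(),arm.current_grip_width())
arm.line_to([p[0],p[1],.12],speed=.12)
q=jw(-.12); arm.line_to([*q,.20],speed=.2)
w=shot("wrist"); print(see(w,"batten")[:2],see(w,"jig")[:1],see(w,"palm_knob")[:1]); np.savez("wr.npz",c=w[2],R=w[1],K=w[0]["K"])
s=shot("side"); print(see(s,"batten")[:2]); print(arm.current_time(),arm.current_contact_force())
cv2.imwrite("pics/wr.png",w[0]["color"])
o=w[0]["color"].copy()
c=lambda X:tuple(int(round(v)) for v in proj(w,X))
for yy in(-.019,.019):
  for xx in(-.085,-.015): cv2.circle(o,c([*jw(xx,yy),.048]),2,(0,0,255),-1)
for yy in(-.023,.023): cv2.circle(o,c([*jw(-.12,yy),.028]),2,(255,0,0),-1)
cv2.imwrite("pics/wro.png",cv2.resize(o[80:380,130:400],None,fx=2.0,fy=2.0,interpolation=cv2.INTER_CUBIC))
E
```

```text
rel [-0.79982876  0.88908652  0.73076365] 0.0598796921857387
[(0.77, array([0.6313, 0.1246, 0.0176]))] [] []
[(0.95, array([ 0.3118, -0.1684, -0.0026])), (0.85, array([0.6353, 0.1248, 0.019 ]))]
21.7583 [-0.39704556  0.29537479  0.77900192]
```

View pics/wro.png

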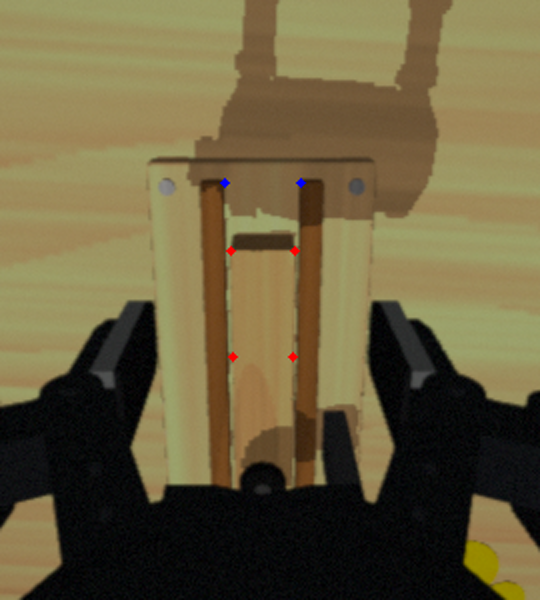

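The overlay shows the rear top edge at v≈249 against a predicted 251, and the rails carry the same offset. So the batten is home within about 1 mm, centred and free. Next I press the knob.

```bash
python3 - <<'E'
from h import *
p=np.array(arm.current_tcp_pos()); q=jw(.065)
arm.line_to([p[0],p[1],.25],speed=.2); arm.move_gripper(0.0,30)
arm.line_to([*q,.25],speed=.2); arm.line_to([*q,.206],speed=.1); arm.sleep(.3)
F=lambda:arm.current_contact_force()[2]
f0=F(); z=.206; zc=None; print(f0,arm.current_time(),arm.current_grip_width())
while z>.172:
    z-=.002; arm.line_to([*q,z],speed=.03); arm.sleep(.1); f=F()-f0; print(round(z,3),round(arm.current_tcp_pos()[2],4),round(f,1))
    if f>17 or (z<.184 and f<1): break
w=shot("side"); print(see(w,"ring")[:2],see(w,"sleeve_rim")[:2],see(w,"palm_knob")[:2],see(w,"batten")[:2])
cv2.imwrite("pics/pr.png",cv2.resize(w[0]["color"][150:270,130:260],(650,600),interpolation=cv2.INTER_CUBIC))
print(arm.current_contact_force(),arm.current_time())
E
```

```text
0.2637052571130788 24.725 -0.0002748547819619292
0.204 0.2039 -0.5
0.202 0.202 -0.9
0.2 0.2 0.5
0.198 0.1981 -0.0
0.196 0.1963 2.4
0.194 0.1941 2.2
0.192 0.1921 2.2
0.19 0.1901 2.5
0.188 0.188 3.7
0.186 0.186 3.6
0.184 0.1841 3.1
0.182 0.1823 5.6
0.18 0.1808 6.7
0.178 0.1792 7.6
0.176 0.1775 9.5
0.174 0.1759 11.1
0.172 0.1743 12.7
[(0.63, array([0.6895, 0.1251, 0.1267]))] [(0.64, array([0.6851, 0.1269, 0.1197]))] [(0.68, array([0.6867, 0.1286, 0.1759])), (0.48, array([ 0.6876, -0.2492,  0.0022]))] [(0.95, array([ 3.128e-01, -1.668e-01,  1.000e-04])), (0.73, array([0.6344, 0.1241, 0.0171]))]
[-4.19388879 -0.19329149 11.85047259] 30.925
```

View pics/pr.png

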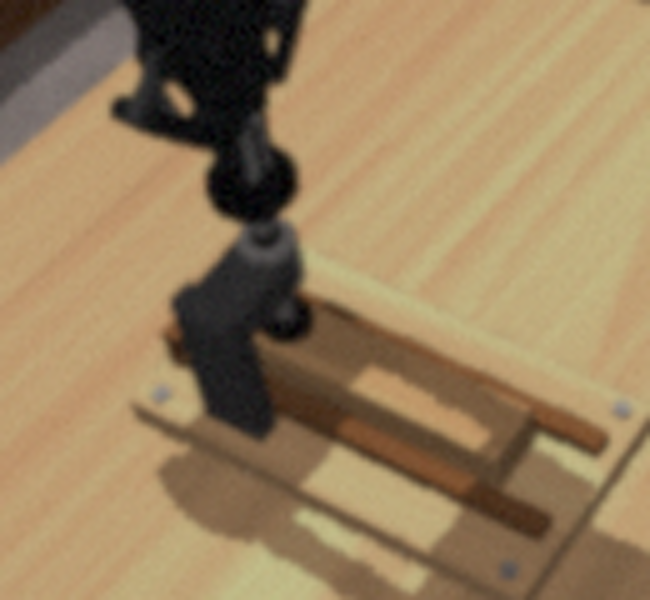

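The tips sit on the knob at (252,180), the ring is nearly down to the rim, and the foot is on the batten. Tool height reads 0.1743 with the arm giving about 2 mm under load. I'll press the last 3 mm, hold and check.

```bash
python3 - <<'E'
from h import *
q=jw(.065); z=.172
while z>.166:
    z-=.001; arm.line_to([*q,z],speed=.02); arm.sleep(.15); t=arm.current_tcp_pos()[2]; f=arm.current_contact_force()[2]-.26
    print(round(z,3),round(t,4),round(f,1))
    if t<.1714 or f>16.5: break
for i in range(4):
    arm.sleep(1); print(np.round(arm.current_tcp_pos(),4),np.round(arm.current_contact_force(),1))
w=shot("side"); c=shot("scene"); print([see(x,k)[:1] for x in(w,c) for k in("ring","sleeve_rim","palm_knob")],see(w,"batten")[:2])
a=cv2.resize(w[0]["color"][180:230,155:215],(480,400),interpolation=cv2.INTER_CUBIC);b=cv2.resize(c[0]["color"][205:285,200:264],(320,400),interpolation=cv2.INTER_CUBIC)
cv2.imwrite("pics/fin.png",np.hstack([a,b])); print(arm.current_time())
E
```

```text
0.171 0.1735 13.0
0.17 0.1727 13.7
0.169 0.1719 13.9
0.168 0.1711 15.1
[0.684  0.1279 0.1711] [-6.3 -0.5 15. ]
[0.684  0.1279 0.1711] [-5.7 -0.4 15.3]
[0.684  0.1279 0.1711] [-6.3 -0.9 16.3]
[0.684  0.1279 0.1711] [-5.8 -0.4 16.4]
[[(0.59, array([0.6897, 0.1257, 0.1225]))], [(0.35, array([0.6894, 0.1264, 0.126 ]))], [(0.74, array([0.6826, 0.1279, 0.1729]))], [(0.78, array([0.6809, 0.1307, 0.1254]))], [(0.64, array([0.682 , 0.1289, 0.1234]))], [(0.49, array([0.6836, 0.1276, 0.1733]))]] [(0.84, array([ 0.3151, -0.1688, -0.0007])), (0.66, array([0.6329, 0.1249, 0.0169]))]
36.975
```

View pics/fin.png

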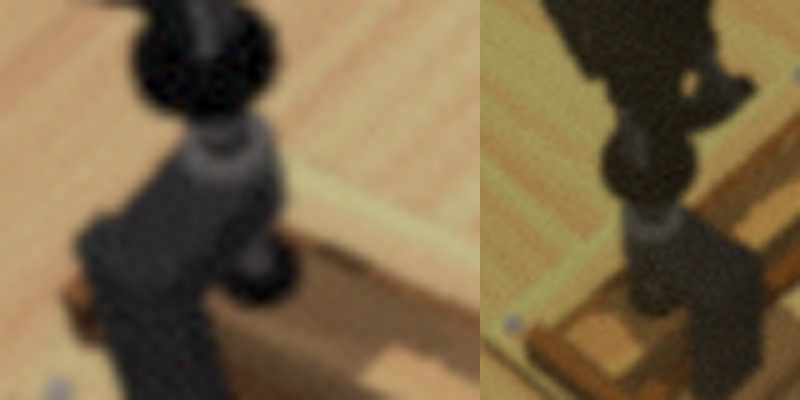

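The ring is at the rim, at about (228,150) in the left crop, and the foot is on the batten. The tool holds steady at z = 0.1711 with 15–16 N, and it has now been held for 4 s. I'm handing in.

```bash
python3 -c "
from workcell import arm
print(arm.current_tcp_pos(),arm.current_contact_force());arm.close_job()"
```

```text
[0.68397879 0.12789188 0.17108237] [-4.83338433 -0.94780659 16.393478  ]
the job is handed in; nothing more can be done
```

I handed the job in with the batten seated in the jig and the knob held down at about 27 mm of travel. `close_job` gives no verdict, so the points below are my own checks.

- **Batten:** I gripped the pine one, not the pink look-alike, at a 30 N setting. I laid it in the channel and slid it under the foot until the force rose at the stop, then released it. An overlay on the wrist picture put it home within about 1 mm, centred in the channel.
- **Knob:** I pressed it with the shut fingers. The final tool height was 0.1711 m (target 0.171 m), with a push of 15–16.4 N (about 15.5 N expected). It had been steady for over 4 s when I handed in at about 37 s on the robot's clock.
- **Last picture:** The ring was at the sleeve rim and the foot was on the batten.

**Not settled:**
- The last network readings had the knob about 2 mm higher than the tool height, and the ring up to 4 mm from the rim. Both are within the networks' accuracy.
- A steady sideways force of about 5–6 N showed at the knob.
- I could not measure the foot force directly.
- I did not measure the offcut, jar and screwdriver again; nothing I saw suggested they were touched.

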